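# Check-weigh a first-aid case at the packing bench

### The arm

A 6-joint arm with a two-finger parallel gripper is mounted at the origin on the work surface. World frame = base frame: x ahead of the robot, y to its left, z up, the work surface at z = 0. Lengths are in mm, angles in rad, forces in N, time in s.
With the tool pointing down it reaches from about 350 to 725 mm from the base axis. Payload 4.3 kg.
Tool frame: the origin (TCP) lies midway between the tips of the shut fingers; the grasp point (between the pads) lies 19 mm behind it; z points along the fingers, y is the line along which they close (so a half turn about z gives the same grasp; the last joint's range is limited). The gripper opens to 85 mm and grips with 20 to 120 N. Pads are 22 mm wide; open, the fingers measure 114 mm over their backs; the gripper's body (76 mm by 85 mm) begins 54 mm behind the grasp point. The pads swing forward as they close: fully open they stand 13 mm farther back than shut.
Start: joints at [1.176, 0.377, 0.081, 1.274, 0, 1.46], TCP at [161.561, 551.874, 231.329] pointing down, gripper open.
Joint ranges: [-2.72, 2.72], [-0.84, 1.66], [-1.02, 1.22], [-1.77, 2.12], [-1.37, 1.28], [-3.14, 3.14]. Speed limits (rad/s): [2.57, 2.57, 3.14, 3.14, 3.14, 3.14].

### API

Orientations are given as a unit quaternion [w, x, y, z].
In Python, from rig import bot, camera, camera_model gives the robot as it stands.
- The arm moves only by the tool apply_moves, never from a script. Its argument "plan" is one flat list of numbers, 7 for each row, row after row: the closure, from 0 (fully open) to 1 (shut), then the shift along the tool's x, y, z in m, then the turn, a rotation vector about the tool's x, y, z in rad. A call has exactly 8 rows; each row is the pose to reach, as a shift and turn from the pose commanded when the call began, along the tool's axes at that moment; what a row does not reach only later rows make up. A row lasts 1/10 s, in which the tool goes at most 50 mm and 8.59 degrees, less where a joint would pass 70% of its speed; a pose out of reach is approached as far as the arm can. A call with a gripper value outside its range is refused whole. The fingers move at their own pace and stop on an object; "force" is the grip in N (left out, the last holds). Time passes only in rows, so rows that repeat a pose let the fingers close, or fill a call up. It gives the time, the measured TCP pose, the force, the opening and the grip force at its end, in the units of the state.
- bot.read_state(): the state, without advancing time (a new reading comes with each control period).
- camera(name): name is "scene" or "top"; returns the picture (420x560x3 uint8, red, green, blue); there is no depth.
- camera_model(name): a dict with "fx", "fy", "cx", "cy" (pixels), "k1" (the pictures are not rectified: a ray, as slopes to the right and down, at radius r is drawn at 1 + k1 r^2 times it, then the intrinsics apply), "origin" and "rotation" of the camera in the world. Camera axes: x right, y down, z forward; pixel columns grow to the right and rows downward; lengths in mm; the calibration is good to about 2 mm. A picture is of the moment at which its call begins. camera_model takes no time and is no camera call.
- bot.close_job(): hands the job in; it is judged then, once.
The state is a dict: "time_s": time; "joint_positions": joint angles; "joint_vel": joint speeds; "tau": joint torques, N m; "position": TCP position; "tcp_rot": TCP orientation; "contact_force": force on the tool from outside, world axes, zero at the start; "moment": the same for the moment, N m; "opening": opening from 0.0 (shut) to 1.0 (fully open); "finger_force": force on a finger pad.
Only numpy, scipy, OpenCV 4.12 (cv2) and the standard library are available. Lean on these libraries where they do the work, as an engineer would, in place of code of your own. Each camera call takes 0.05 s, during which the arm holds its last target. There are 200 camera calls.

### The job

Check-weigh the red first-aid case: set it down gently, flat on its base in the middle of the scale's pan, and let go. Then press the green dome key of the key box just until it clicks (its resistance drops), do not push it on to the bottom, and let it spring back up. Do not press the yellow or the white key.

Things in the scene. Friction and masses are not known exactly. Their poses are not given: they have to be found in the camera images.
- red_case: Loose closed red plastic first-aid case with a white cross on top, 100 mm long (its x), 50 mm wide (its y), 45 mm high, 0.2 to 0.45 kg, standing flat on the table. Origin at the centre of its underside, z up. A blue and a grey case of the same size stand near it, at least 40 mm clear of its long sides.
- pan (a point): Centre of the upper face of the scale's square steel pan, 200 x 200 mm, flat, no rim, 70 mm above the table; the scale is fixed. Axes along the pan's edges, z up.
- green_key_top (a point): Centre of the top of the green key: a round upright plastic cap of 38 mm diameter whose top (flat in the middle 22 mm) stands 60 mm above the table and 16 mm above its black collar (50 mm diameter, 4 mm high) when not pressed; it moves down with the key. It is one of three such keys (green, yellow, white, in any order) in a row, 70 mm apart, on a fixed grey key box 220 x 110 mm, 40 mm high.
- green_key (a joint): How far the green key is pressed straight down, m: 0 at rest, 0.014 at the bottom. It springs back by itself. Force to press: about 3.5 N at the start, rising to a peak of 6 N at 3 mm, then the click: it falls steadily to 2 N at 10 mm and rises again to about 6 N at the bottom. It counts as clicked from 4.5 mm, and as pushed too far from 12 mm.
- yellow_key (a joint): The same for the yellow key, which is to be left alone.
- white_key (a joint): The same for the white key, which is to be left alone.
Things that resemble listed ones, but are neither listed nor needed, are in the scene too. Of the things that look like the part that bears green_key_top, take the one that is farthest from the robot's base at the start.

How it is judged (in metres and radians):
On the way, in this order (a step that is already met when the one before it is completed fails the run):
1. the red case stands flat in the middle of the pan, released (x of red_case in the frame of pan between -0.05 and 0.05 m and y of red_case in the frame of pan between -0.05 and 0.05 m and z of red_case in the frame of pan below 0.006 m and angle between red_case's own z axis and vertical below 0.17 rad and linear speed of red_case below 0.03 m/s and contact force between the fingers and red_case below 0.2 N), for 0.2 s.
2. the green key is pressed past its click (value of joint green_key above 0.0045 m), for 0.02 s.
At the end, for the whole second after the job is handed in: The red case rests on its base (within 10 degrees) on the pan, its centre within 50 mm of the pan's centre along both pan edges, and the green key, clicked after the case was set down, has sprung back up (within 2 mm) (x of red_case in the frame of pan between -0.05 and 0.05 m and y of red_case in the frame of pan between -0.05 and 0.05 m and z of red_case in the frame of pan between -0.006 and 0.006 m and angle between red_case's own z axis and vertical below 0.17 rad and linear speed of red_case below 0.03 m/s and value of joint green_key below 0.002 m); the robot touches nothing.
It fails at once if the green key is pushed 12 mm or more, on to its bottom (value of joint green_key above 0.012 m).
It fails at once if the yellow or the white key is pressed (more than 3 mm) (value of joint any of yellow_key, white_key above 0.003 m).
It fails at once if the red case is dropped onto the pan from more than about 25 mm (linear speed of red_case above 0.7 m/s and horizontal distance between red_case and pan below 0.14 m and contact force between the fingers and red_case below 0.2 N).
It also fails if it takes over 56 s, if anything falls off the work surface, if the arm or the gripper's body presses on something with over 40 N, if the wrist force passes 120 N, or if a joint passes its speed limit or range.

## Working session

There is one attempt and no reset: what is moved stays moved. The work goes in short steps, Python scripts to look and compute and a tool call to move; the robot and the scene stay as the last step left them, time stands still between calls to the robot, and variables do not carry over. Pictures are saved under pics/ and viewed, at most 10 in all, crops included, and the job is handed in when it is done.

Besides the shell and the picture viewer there is one more tool, called by a JSON object that holds its "op" and its "data". apply_moves: Moves the arm, as the interface text tells. Its arguments: {"type":"object","properties":{"plan":{"type":"array","items":{"type":"number"}},"force":{"type":"number"}},"required":["plan"]}

```bash
mkdir -p pics; python3 - <<'E'
from rig import bot,camera,camera_model
import cv2
for n in("scene","top"):
    cv2.imwrite(f"pics/{n}0.png",camera(n)[:,:,::-1]); print(n,camera_model(n))
s=bot.read_state(); print(s)
E
```

```text
scene {'fx': 499.52499023971524, 'fy': 499.52499023971524, 'cx': 288.3052051486843, 'cy': 198.59226209720373, 'k1': -0.0810166180041032, 'origin': array([1326.41774307,   51.91045216, 1283.97365906]), 'rotation': array([-0.19507449,  0.63967066,  0.70982351, -0.22117409])}
top {'fx': 391.2484156668558, 'fy': 391.2484156668558, 'cx': 279.6942358033567, 'cy': 205.45768604516368, 'k1': -0.09108162819944234, 'origin': array([304.75890692, -52.38978722, 931.27149973]), 'rotation': array([-0.07374474,  0.73469053, -0.67079759,  0.06944161])}
{'time_s': 0.1, 'joint_positions': array([ 1.17571092e+00,  3.78022465e-01,  7.97922998e-02,  1.27440076e+00,
       -2.99268763e-05,  1.46047947e+00]), 'joint_vel': array([ 0.00069463, -0.00153523,  0.00304391, -0.00076994, -0.00080039,
        0.00122481]), 'tau': array([ 1.59959400e-03, -4.64692068e+01,  2.70583016e+01,  1.20029727e-02,
       -8.35860192e-05, -2.04698534e-05]), 'position': array([161.32743561, 551.30481785, 230.44847754]), 'tcp_rot': array([-2.14855122e-04,  1.41903590e-01,  9.89880058e-01, -8.91907433e-04]), 'contact_force': array([-0.08414191,  0.78006167, -0.8479646 ]), 'moment': array([-0.06148841,  0.00104505, -0.03114152]), 'finger_force': 0.0, 'opening': 1.0031431430143551}
```

View pics/scene0.png

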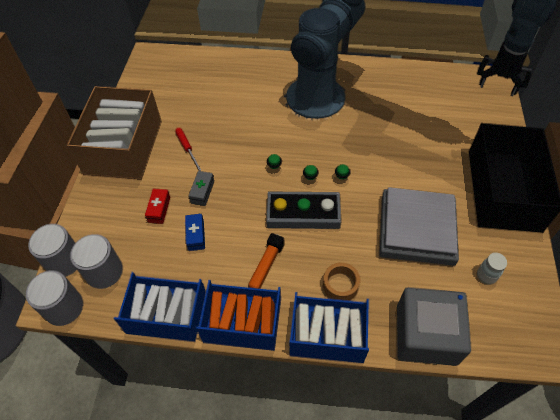

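View pics/top0.png

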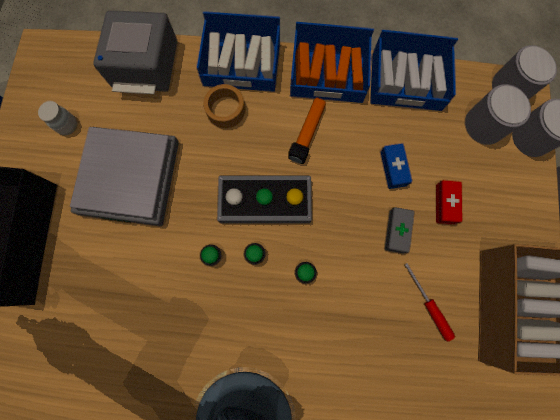

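The top picture shows the red case at about (450,202), blue at (397,165), grey at (400,230), the pan centred near (125,175) and the key box with white (234,197), green (264,197), yellow (295,197). The three loose domes at (210,255), (254,253) and (305,272) are decoys nearer the base.

```bash
cat > h.py <<'E'
import numpy as np,cv2
from rig import bot,camera,camera_model
from scipy.spatial.transform import Rotation as R
def rot(q): return R.from_quat(np.roll(q,-1))
def K(m): return np.array([[m["fx"],0,m["cx"]],[0,m["fy"],m["cy"]],[0,0,1]]),np.array([m["k1"],0,0,0,0.])
def toplane(n,uv,z):
    m=camera_model(n);k,d=K(m)
    p=cv2.undistortPoints(np.array(uv,float).reshape(-1,1,2),k,d).reshape(-1,2)
    r=rot(m["rotation"]).apply(np.c_[p,np.ones(len(p))]); o=m["origin"]
    return (o+r*((z-o[2])/r[:,2])[:,None])[:,:2]
def proj(n,P):
    m=camera_model(n);k,d=K(m)
    c=rot(m["rotation"]).inv().apply(np.array(P,float).reshape(-1,3)-m["origin"])
    return cv2.projectPoints(c,np.zeros(3),np.zeros(3),k,d)[0].reshape(-1,2)
def rect(img,n,c,z,half,s):  # plan view: right=+x, down=-y... s px/mm
    N=int(2*half*s);j,i=np.meshgrid(np.arange(N),np.arange(N))
    P=np.stack([c[0]-half+j/s,c[1]+half-i/s,np.full(j.shape,z)],-1)
    uv=proj(n,P).reshape(N,N,2).astype(np.float32)
    return cv2.remap(img,uv[...,0],uv[...,1],cv2.INTER_LINEAR)
E
python3 - <<'E'
from h import *
t=cv2.imread("pics/top0.png");s=cv2.imread("pics/scene0.png")
c={}
for k,uv,z in(("red",(450,202),45),("pan",(125,175),70),("green",(264,197),60),("white",(234,197),60),("yellow",(295,197),60),("blue",(397,165),45),("grey",(401,230),45)):
    c[k]=toplane("top",[uv],z)[0]; print(k,c[k].round(1))
for k,uv,z in(("red",(157,202),45),("green",(304,203),60)): print("scene",k,toplane("scene",[uv],z)[0].round(1))
rows=[]
for im,n in((t,"top"),(s,"scene")):
    rows.append(np.hstack([rect(im,n,c[k].round(),z,h,260/2/h) for k,z,h in(("red",45,65),("pan",70,130),("green",60,65))]))
cv2.imwrite("pics/r.png",np.vstack(rows))
for k in("red","pan","green"):print(k,c[k].round())
E
```

```text
red [ 531.5 -438.6]
pan [520.6 324.4]
green [499.9  -1.4]
white [493.7  66.9]
yellow [506.4 -71.9]
blue [ 610.3 -308.7]
grey [ 454.5 -322.5]
scene red [ 539.1 -436.8]
scene green [507.8   4.1]
red [ 532. -439.]
pan [521. 324.]
green [500.  -1.]
```

View pics/r.png

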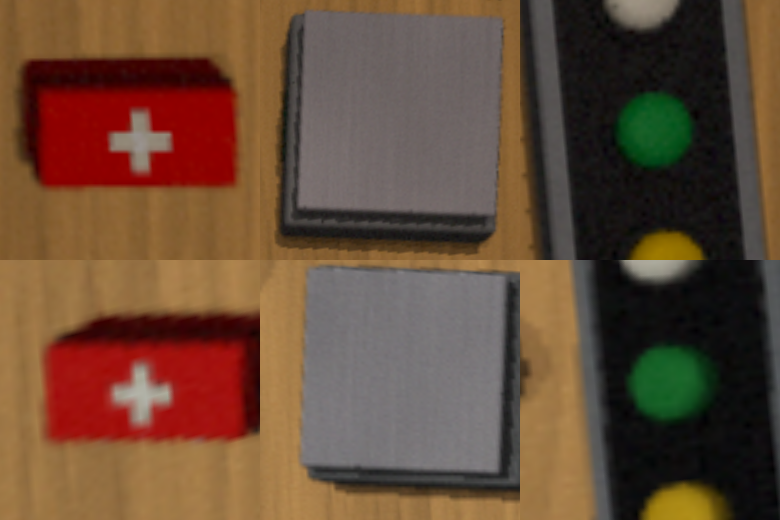

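The rectified views put the case at about (537,-441), with its long side along x and yaw near 0. The pan is at about (533,342), yaw about -1.5°, and the green key at about (505,1). Sizes come out right (97x51 and 200). I'll move with the tool y along world y.

{"op": "apply_moves", "data": {"plan": [0,-0.03,-0.014,0,0,0,-0.03,0,-0.08,-0.037,0,0,0,-0.07,0,-0.125,-0.058,0,0,0,-0.12,0,-0.17,-0.079,0,0,0,-0.17,0,-0.215,-0.1,0,0,0,-0.22,0,-0.26,-0.12,0,0,0,-0.26,0,-0.305,-0.141,0,0,0,-0.284,0,-0.348,-0.161,0,0,0,-0.284], "force": 40}}

```text
time_s: 0.9
position: [451.0, 298.1, 231.0]
tcp_rot: [-0.0, 0.0, 1.0, -0.0]
contact_force: [0.4, 0.8, -0.0]
opening: 0.998
finger_force: 0.0
```

{"op": "apply_moves", "data": {"plan": [0,-0.008,-0.049,0,0,0,0,0,-0.016,-0.098,0,0,0,0,0,-0.024,-0.147,0,0,0,0,0,-0.032,-0.196,0,0,0,0,0,-0.04,-0.245,0,0,0,0,0,-0.048,-0.294,0,0,0,0,0,-0.056,-0.343,0,0,0,0,0,-0.06,-0.39,0,0,0,0]}}

```text
time_s: 1.7
position: [509.7, -92.4, 230.9]
tcp_rot: [-0.0, 0.001, 1.0, 0.0]
contact_force: [-0.1, 0.3, -0.6]
opening: 1.004
finger_force: 0.0
```

{"op": "apply_moves", "data": {"plan": [0,-0.004,-0.048,0,0,0,0,0,-0.008,-0.096,0,0,0,0,0,-0.012,-0.144,0,0,0,0,0,-0.016,-0.192,0,0,0,0,0,-0.02,-0.24,0,0,0,0,0,-0.024,-0.288,0,0,0,0,0,-0.026,-0.336,0.03,0,0,0,0,-0.026,-0.349,0.07,0,0,0]}}

```text
time_s: 2.5
position: [536.6, -445.2, 162.8]
tcp_rot: [0.003, 0.002, 1.0, -0.003]
contact_force: [1.4, -0.2, -0.4]
opening: 0.999
finger_force: 0.0
```

```bash
python3 - <<'E'
from h import *
t=camera("top");s=camera("scene")
st=bot.read_state();print(st["position"].round(1),st["tcp_rot"].round(3),st["joint_positions"].round(2))
a=cv2.resize(t[130:330,360:560,::-1],(400,400),interpolation=2);b=cv2.resize(s[110:310,90:290,::-1],(400,400),interpolation=2)
cv2.imwrite("pics/a1.png",np.hstack([a,b]))
E
```

```text
[ 531.6 -439.5  152.9] [-0.004  0.002  1.     0.004] [-0.78  0.66  0.34  1.26 -0.   -0.78]
```

View pics/a1.png

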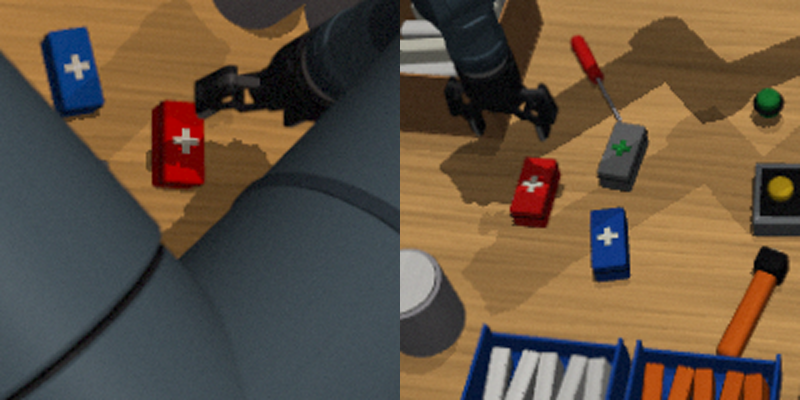

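The case is undisturbed, and the open fingers are above and behind it in the pictures. I'll go part way down, slowly, and let the reading settle.

{"op": "apply_moves", "data": {"plan": [0,0,0,0,0,0,0,0,0,0,0.01,0,0,0,0,0,0,0.03,0,0,0,0,0,0,0.05,0,0,0,0,0,0,0.06,0,0,0,0,0,0,0.06,0,0,0,0,0,0,0.06,0,0,0,0,0,0,0.06,0,0,0]}}

```text
time_s: 3.4
position: [536.4, -439.8, 103.1]
tcp_rot: [0.001, 0.0, 1.0, -0.001]
contact_force: [0.5, 0.1, 0.3]
opening: 0.998
finger_force: 0.0
```

```bash
python3 - <<'E'
from h import *
s=camera("scene");t=camera("top")
st=bot.read_state();print(st["position"].round(1),st["tcp_rot"].round(3))
for n,im in(("top",t),("scene",s)):print(n,proj(n,[[537,-441,45],[*st["position"][:2],115],[st["position"][0],st["position"][1]+48,115],[st["position"][0],st["position"][1]-48,115]]).round(0).tolist())
a=cv2.resize(t[140:300,380:540,::-1],(400,400),interpolation=2);b=cv2.resize(s[120:280,90:250,::-1],(400,400),interpolation=2)
cv2.imwrite("pics/a2.png",np.hstack([a,b]))
E
```

```text
[ 536.1 -439.8  102.6] [ 0.001  0.     1.    -0.001]
top [[451.0, 200.0], [464.0, 193.0], [443.0, 191.0], [485.0, 195.0]]
scene [[156.0, 201.0], [151.0, 188.0], [167.0, 189.0], [135.0, 186.0]]
```

View pics/a2.png

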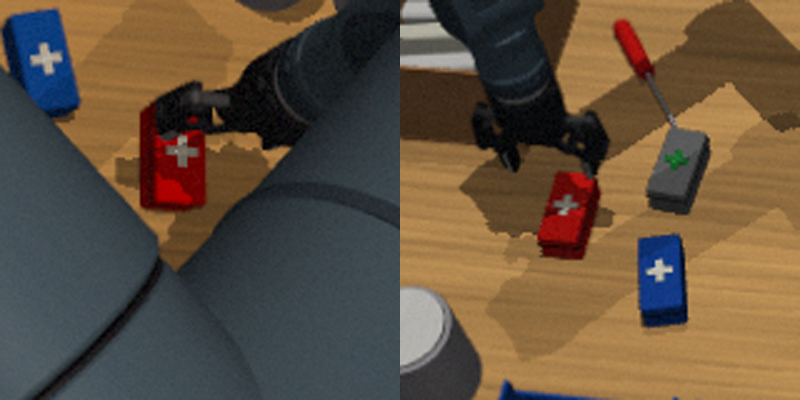

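The fingertips appear at scene pixels (134,187) and (166,190), as projected for tips at ±48 mm, and the cross at (157,202) fits (537,-441). Now down to z=9 and grip.

{"op": "apply_moves", "data": {"plan": [0,0,0,0.02,0,0,0,0,0,-0.001,0.04,0,0,0,0,0,-0.001,0.06,0,0,0,0,0,-0.001,0.075,0,0,0,0,0,-0.001,0.088,0,0,0,0,0,-0.001,0.094,0,0,0,0,0,-0.001,0.094,0,0,0,0,0,-0.001,0.094,0,0,0], "force": 50}}

```text
time_s: 4.3
position: [535.9, -440.7, 8.0]
tcp_rot: [0.0, 0.0, 1.0, -0.0]
contact_force: [-0.1, 0.0, 1.1]
opening: 0.999
finger_force: 0.0
```

{"op": "apply_moves", "data": {"plan": [1,0,0,0,0,0,0,1,0,0,0,0,0,0,1,0,0,0,0,0,0,1,0,0,0,0,0,0,1,0,0,0,0,0,0,1,0,0,0,0,0,0,1,0,0,0,0,0,0,1,0,0,0,0,0,0], "force": 50}}

```text
time_s: 5.1
position: [536.1, -441.0, 8.4]
tcp_rot: [0.001, 0.0, 1.0, -0.001]
contact_force: [-0.4, -1.2, 5.9]
opening: 0.578
finger_force: 53.4
```

Gripped (49 mm opening, 53 N). Lift.

{"op": "apply_moves", "data": {"plan": [1,0,0,-0.008,0,0,0,1,0,0,-0.025,0,0,0,1,0,0,-0.05,0,0,0,1,0,0,-0.08,0,0,0,1,0,0,-0.11,0,0,0,1,0,0,-0.135,0,0,0,1,0,0,-0.15,0,0,0,1,0,0,-0.155,0,0,0]}}

```text
time_s: 5.9
position: [535.9, -440.5, 164.0]
tcp_rot: [0.001, 0.0, 1.0, -0.001]
contact_force: [-0.6, -0.5, -2.6]
opening: 0.578
finger_force: 52.7
```

{"op": "apply_moves", "data": {"plan": [1,0,0.01,0,0,0,0,1,0,0.03,0,0,0,0,1,0,0.06,0,0,0,0,1,0,0.1,0,0,0,0,1,0,0.14,0,0,0,0,1,0,0.18,0,0,0,0,1,0,0.22,0,0,0,0,1,0,0.26,0,0,0,0]}}

```text
time_s: 6.7
position: [533.8, -177.2, 160.3]
tcp_rot: [-0.002, 0.0, 1.0, 0.001]
contact_force: [0.1, -0.4, -2.1]
opening: 0.58
finger_force: 52.7
```

{"op": "apply_moves", "data": {"plan": [1,0,0.04,0,0,0,0,1,0,0.08,0,0,0,0,1,0,0.12,0,0,0,0,1,0,0.16,0,0,0,0,1,0,0.2,0,0,0,0,1,0,0.24,0,0,0,0,1,0,0.28,0,0,0,0,1,0,0.32,0,0,0,0]}}

```text
time_s: 7.5
position: [533.5, 141.6, 160.5]
tcp_rot: [-0.002, 0.0, 1.0, -0.0]
contact_force: [0.8, 0.1, -2.4]
opening: 0.58
finger_force: 52.7
```

{"op": "apply_moves", "data": {"plan": [1,0,0.04,0,0,0,0,1,0,0.08,0,0,0,0,1,0,0.12,0,0,0,0,1,0,0.155,0,0,0,0,1,0,0.18,0,0,0,0,1,0,0.195,0,0,0,0,1,0,0.203,0,0,0,0,1,0,0.203,0,0,0,0]}}

```text
time_s: 8.3
position: [535.4, 342.8, 161.4]
tcp_rot: [-0.001, -0.0, 1.0, -0.0]
contact_force: [1.1, 0.4, -1.8]
opening: 0.574
finger_force: 52.7
```

```bash
python3 - <<'E'
from h import *
s=camera("scene");t=camera("top")
st=bot.read_state();print(st["position"].round(1),st["tcp_rot"].round(3),st["contact_force"].round(1),st["finger_force"])
a=cv2.resize(t[90:290,20:220,::-1],(400,400),interpolation=2);b=cv2.resize(s[90:290,340:540,::-1],(400,400),interpolation=2)
cv2.imwrite("pics/a3.png",np.hstack([a,b]))
E
```

```text
[535.9 341.6 162. ] [-0.     0.001  1.    -0.   ] [ 0.  -0.6 -2.8] 52.7035528421402
```

View pics/a3.png

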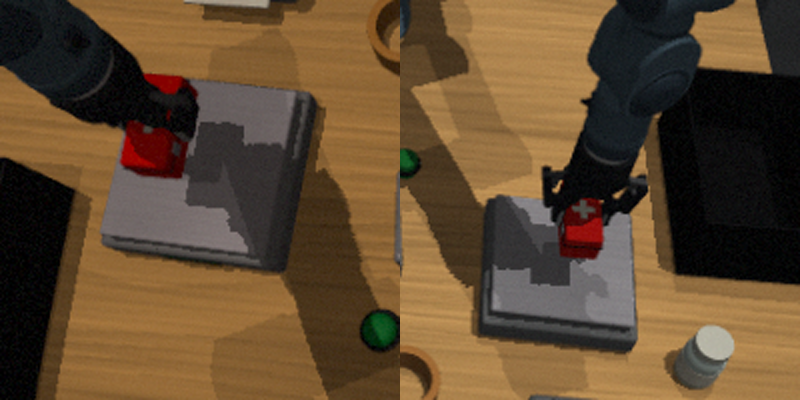

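The case is held level over the pan (the offset in both pictures is parallax from the height). Lower it until contact.

{"op": "apply_moves", "data": {"plan": [1,0,0,0.008,0,0,0,1,0,0,0.022,0,0,0,1,0,0,0.04,0,0,0,1,0,0,0.056,0,0,0,1,0,0,0.068,0,0,0,1,0,0,0.076,0,0,0,1,0,0,0.08,0,0,0,1,0,0,0.08,0,0,0]}}

```text
time_s: 9.2
position: [536.0, 342.5, 82.0]
tcp_rot: [-0.0, 0.001, 1.0, -0.0]
contact_force: [0.3, -0.2, -2.2]
opening: 0.58
finger_force: 52.7
```

{"op": "apply_moves", "data": {"plan": [1,0,0,0.001,0,0,0,1,0,0,0.002,0,0,0,1,0,0,0.003,0,0,0,1,0,0,0.004,0,0,0,1,0,0,0.0045,0,0,0,1,0,0,0.0045,0,0,0,1,0,0,0.0045,0,0,0,1,0,0,0.0045,0,0,0]}}

```text
time_s: 10.0
position: [536.3, 342.9, 78.4]
tcp_rot: [0.0, 0.0, 1.0, 0.0]
contact_force: [-1.7, -0.3, 3.2]
opening: 0.579
finger_force: 53.2
```

Contact: the force went from -2.2 to +3.2 N. Release, then rise.

{"op": "apply_moves", "data": {"plan": [0.3,0,0,0,0,0,0,0.2,0,0,0,0,0,0,0.1,0,0,0,0,0,0,0,0,0,0,0,0,0,0,0,0,0,0,0,0,0,0,0,0,0,0,0,0,0,0,0,0,0,0,0,0,0,0,0,0,0]}}

```text
time_s: 10.8
position: [536.1, 342.8, 77.8]
tcp_rot: [0.0, 0.0, 1.0, 0.0]
contact_force: [0.9, -0.2, 0.3]
opening: 1.002
finger_force: 0.0
```

{"op": "apply_moves", "data": {"plan": [0,0,0,-0.01,0,0,0,0,0,0,-0.03,0,0,0,0,0,0,-0.06,0,0,0,0,0,0,-0.09,0,0,0,0,0,-0.03,-0.1,0,0,0,0,0,-0.07,-0.1,0,0,0,0,0,-0.11,-0.1,0,0,0,0,0,-0.15,-0.1,0,0,0]}}

```text
time_s: 11.6
position: [536.2, 191.6, 179.0]
tcp_rot: [0.001, 0.0, 1.0, 0.0]
contact_force: [0.4, -0.6, 0.2]
opening: 0.998
finger_force: 0.0
```

{"op": "apply_moves", "data": {"plan": [1,0.003,-0.04,0,0,0,0,1,0.008,-0.08,0,0,0,0,1,0.013,-0.115,0,0,0,0,1,0.02,-0.145,0,0,0,0,1,0.025,-0.17,0,0,0,0,1,0.03,-0.187,0,0,0,0,1,0.031,-0.191,0,0,0,0,1,0.031,-0.191,0,0,0,0], "force": 20}}

```text
time_s: 12.4
position: [505.0, 1.6, 178.4]
tcp_rot: [0.0, 0.001, 1.0, 0.0]
contact_force: [1.1, 0.6, 0.5]
opening: -0.0
finger_force: 0.0
```

```bash
python3 - <<'E'
from h import *
s=camera("scene");t=camera("top")
st=bot.read_state();print(st["time_s"],st["position"].round(1),st["tcp_rot"].round(3),st["contact_force"].round(1),st["opening"])
p=st["position"]
print(proj("scene",[p,[505,1,60]]).round(),proj("top",[p,[505,1,60]]).round())
cv2.imwrite("pics/a4.png",np.hstack([cv2.resize(t[120:280,50:330,::-1],(400,229)),cv2.resize(s[130:290,240:520,::-1],(400,229))]).repeat(1,0))
E
```

```text
12.5 [505.2   2.4 178.2] [0. 0. 1. 0.] [0.1 0.1 0.3] -0.0014673022141897258
[[304. 178.]
 [303. 202.]] [[260. 181.]
 [263. 195.]]
```

View pics/a4.png

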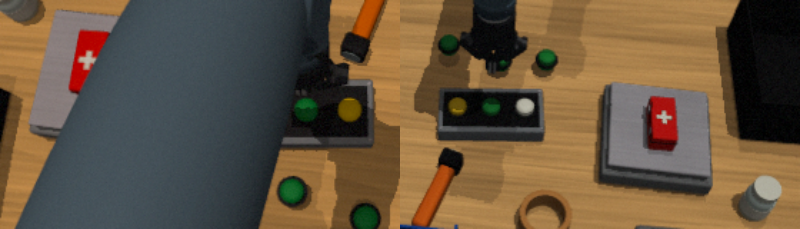

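The case stands on the pan, with its cross at scene (425,213). The shut fingertips at scene (305,177) match the projection, and the green key at (304,204) lies below the tool. Go down to 10 mm above it.

{"op": "apply_moves", "data": {"plan": [1,0,0.001,0.012,0,0,0,1,0,0.001,0.032,0,0,0,1,0,0.001,0.056,0,0,0,1,0,0.001,0.078,0,0,0,1,0,0.001,0.094,0,0,0,1,0,0.001,0.104,0,0,0,1,0,0.001,0.108,0,0,0,1,0,0.001,0.108,0,0,0]}}

```text
time_s: 13.3
position: [504.5, 3.2, 69.3]
tcp_rot: [-0.0, 0.0, 1.0, 0.0]
contact_force: [-0.3, 0.4, 0.6]
opening: 0.002
finger_force: 0.0
```

```bash
python3 - <<'E'
from h import *
s=camera("scene")
st=bot.read_state();p=st["position"];print(p.round(1),st["contact_force"].round(1))
print(proj("scene",[p,[505,1,60]]).round(1))
cv2.imwrite("pics/a5.png",cv2.resize(s[170:230,260:350,::-1],(720,480),interpolation=2))
E
```

```text
[505.1   3.   70. ] [0.2 0.9 1.1]
[[303.8 200.3]
 [303.  202.1]]
```

View pics/a5.png

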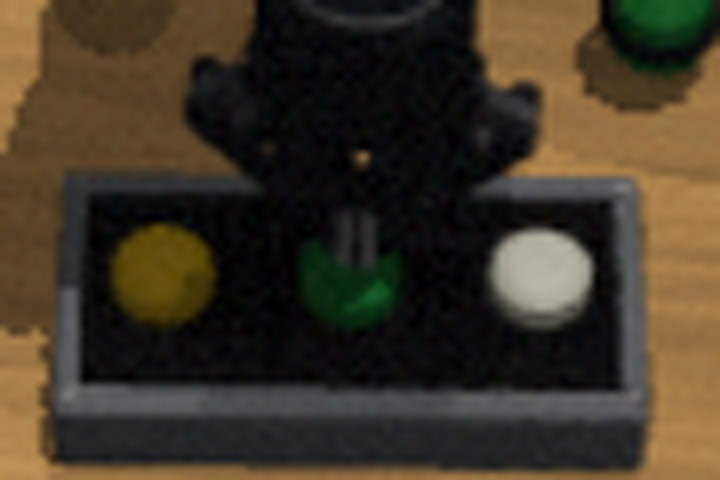

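The fingertips sit above the green cap, about 1.5 mm to the left (+y) of its middle. I'll make that small correction and start pressing.

{"op": "apply_moves", "data": {"plan": [1,-0.001,-0.0015,0.003,0,0,0,1,-0.001,-0.0015,0.006,0,0,0,1,-0.001,-0.0015,0.009,0,0,0,1,-0.001,-0.0015,0.0105,0,0,0,1,-0.001,-0.0015,0.0115,0,0,0,1,-0.001,-0.0015,0.012,0,0,0,1,-0.001,-0.0015,0.012,0,0,0,1,-0.001,-0.0015,0.012,0,0,0]}}

```text
time_s: 14.15
position: [506.0, 1.2, 58.3]
tcp_rot: [0.0, 0.0, 1.0, -0.0]
contact_force: [-0.6, -0.8, 5.4]
opening: -0.005
finger_force: 2.7
```

{"op": "apply_moves", "data": {"plan": [1,0,0,0.001,0,0,0,1,0,0,0.002,0,0,0,1,0,0,0.003,0,0,0,1,0,0,0.004,0,0,0,1,0,0,0.0045,0,0,0,1,0,0,0.005,0,0,0,1,0,0,0.005,0,0,0,1,0,0,0.005,0,0,0]}}

```text
time_s: 14.95
position: [506.0, 1.2, 52.9]
tcp_rot: [0.0, 0.0, 1.0, -0.0]
contact_force: [-0.4, -0.4, 2.9]
opening: -0.002
finger_force: 1.7
```

The force dropped to 2.9 N at about 7 mm, so the key has clicked. Raise.

{"op": "apply_moves", "data": {"plan": [1,0,0,-0.003,0,0,0,1,0,0,-0.009,0,0,0,1,0,0,-0.02,0,0,0,1,0,0,-0.045,0,0,0,1,0,0,-0.075,0,0,0,1,0,0,-0.1,0,0,0,1,0,0,-0.11,0,0,0,1,0,0,-0.11,0,0,0]}}

```text
time_s: 15.75
position: [506.9, 1.2, 164.3]
tcp_rot: [0.002, 0.0, 1.0, -0.0]
contact_force: [-0.5, 0.8, -0.3]
opening: -0.003
finger_force: 0.0
```

```bash
python3 - <<'E'
from h import *
s=camera("scene");st=bot.read_state();print(st["position"].round(1),st["contact_force"].round(1))
cv2.imwrite("pics/a6.png",cv2.resize(s[150:280,250:480,::-1],(690,390),interpolation=2))
E
```

```text
[506.    1.3 162.9] [ 0.5 -0.3 -0.9]
```

View pics/a6.png

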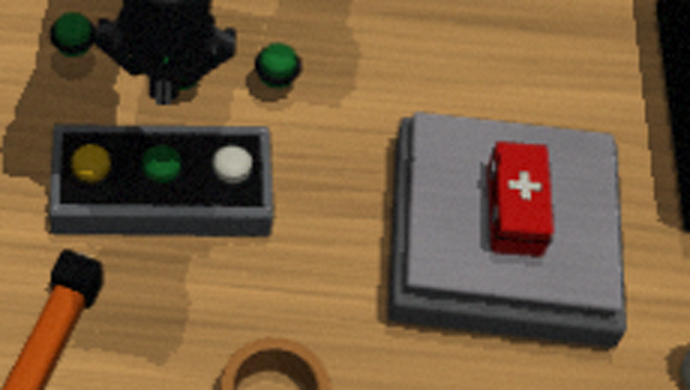

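The case stands flat in the middle of the pan (crop 522,195), the green key is up again (crop 162,162), and the gripper is clear.

```bash
python3 -c "
from rig import bot
print(bot.close_job())"
```

```text
the job is handed in; nothing more can be done
None
```

The red case stands flat in the middle of the pan, released; the green key was pressed about 7 mm, past its click, and sprang back up; the job is handed in at about 16 s, with no verdict shown.

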